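Wedge a drawer front tight in a cramp board

ROBOT

A 7-joint arm with a two-finger parallel gripper is mounted at the origin on the work surface. World frame = base frame: x ahead of the robot, y to its left, z up, the work surface at z = 0. Lengths are in m, angles in rad, forces in N, time in s.
With the tool pointing down it reaches from about 0.425 to 1.025 m from the base axis. Payload 9.4 kg.
Tool frame: the origin (TCP) lies on the centre line of the jaws, within the pads' length; the fingertips stand ahead of it and the grasp point (between the pads) is the TCP (manip.nose_length is the z of the fingertips in the tool frame, in m); z points along the fingers, y is the line along which they close (so a half turn about z gives the same grasp; the last joint's range is limited). The gripper opens to 85 mm and grips with 20 to 120 N. Pads are 22 mm wide; open, the fingers measure 114 mm over their backs; the gripper's body (76 mm by 85 mm) begins 54 mm behind the grasp point. The pads swing forward as they close: fully open they stand 13 mm farther back than shut.
Start: joints at [1.046, 0.599, -0.003, 1.599, 0.002, 0.943, -0.08], TCP at [0.314, -0.654, 0.25] pointing down, gripper open.
Joint ranges: [-2.57, 2.57], [-0.35, 1.97], [-1.29, 1.29], [0.11, 2.56], [-1.05, 4.19], [0.11, 1.86], [-2.63, 2.63]. Speed limits (rad/s): [2.22, 2.22, 3.01, 3.01, 3.14, 3.14, 3.14].

INTERFACE

Orientations are given as a rotation vector (axis times angle).
In Python, from bench import manip gives the robot as it stands.
- The arm moves only by the tool servo_tool, never from a script. Its argument "moves" is text: rows parted by semicolons, each of 6 numbers parted by spaces: the shift along the tool's x, y, z in units of 40 mm (1.0 is 40 mm), then the turn, a rotation vector about the tool's x, y, z in degrees. A call has 1 to 20 rows; each row shifts and turns the commanded pose from where the row before left it, along the tool's axes as they then stand; what a row does not reach is not made up. A row lasts 1/12 s, in which the tool goes at most 41.7 mm and 7.16 degrees, less where a joint would pass 70% of its speed; a pose out of reach is approached as far as the arm can. A call is refused whole if a number of a shift passes 1 or a number of a turn 7.16, either way. A call with a gripper value outside its range is refused whole. "hand" is the opening, from 0 (shut) to 1 (fully open), set as the call begins (left out, the last holds). The fingers move at their own pace and stop on an object; "force" is the grip in N (left out, the last holds). Time passes only in rows, so rows that do not move let the fingers close. It gives the time, the measured TCP pose, the force, the opening and the grip force at its end, in the units of the state.
- manip.observe(): the state, without advancing time (a new reading comes with each control period).
- manip.grab_frame(name): name is "side" or "top"; returns a dict with "image" (480x640x3 uint8, red, green, blue), "depth" (480x640 float32, m along the optical axis (not along the pixel's ray), 0 where there is no reading), "mtx" (3x3 intrinsics, pixels), "distortion" ([k1, k2, p1, p2, k3] as OpenCV has them; the pictures are not rectified), "view" (4x4, takes a point from world to camera coordinates). Camera axes: x right, y down, z forward; pixel columns grow to the right and rows downward; lengths in m; the calibration is good to about 2 mm. A picture is of the moment at which its call begins.
- manip.finish_job(): hands the job in; it is judged then, once.
The state is a dict: "t": time; "joints": joint angles; "joint_vel": joint speeds; "joint_torque": joint torques, N m; "ee_pos": TCP position; "tcp_rot": TCP orientation; "contact_force": force on the tool from outside, world axes, zero at the start; "wrist_torque": the same for the moment, N m; "finger_gap": finger opening in m; "gripper_force": force on a finger pad.
Only numpy, scipy, OpenCV 4.12 (cv2) and the standard library are available. Lean on these libraries where they do the work, as an engineer would, in place of code of your own. Each camera call takes 0.05 s, during which the arm holds its last target. There are 200 camera calls.

TASK

The white drawer front has to be held fast for drilling: pick up the white mallet with blue faces and tap the orange wedge in, drawing the mallet clear between taps, until it stops advancing and clamps the drawer front tight against the dark fence. Tap firmly but not so hard that the drawer front's edge is bruised, and touch the wedge and the drawer front with the mallet only. Then lay the mallet back on its black mat, without dropping it, and leave everything else where it is.

Things in the scene. Friction and masses are not known exactly. Their poses are not given: they have to be found in the camera images.
- jig: Fixed plywood cramp board, 220 x 380 mm, 9 mm thick, flat on the worktop, turned by up to 0.2 rad; it carries a dark fence and a dark cleat. Origin: under the board, level with the worktop; the board covers x -125..95, y -175..205 mm of its frame. x points to the fence, y is the way the wedge is driven.
- jig_fence (a point): Middle of the fence's inner face, at x = 65, y = 65 mm of the board's frame. The dark wooden fence is fixed to the board, 24 mm thick, 240 mm long along y, its top 35 mm above the worktop; axes as the board.
- jig_slot (a point): Point on the board at x = -45, y = 0 mm, about at the middle of the cleat's face. The dark wooden cleat, on its -x side, is 120 mm long, 34 mm wide, its top 33 mm above the worktop, its face slanted 1 in 8 to match the wedge. It is screwed down up to 2 mm nearer or farther each time and is itself not measured, so the wedge's travel (20 to 75 mm) is found only by feel.
- wedge: Orange plastic wedge, 150 mm long, 32 mm high, 32 mm wide at its thick end, 13 mm at its thin end, 100 g, loose on the board (underside 9 mm above the worktop) between drawer front and cleat. Origin: underside of the flat thick end, middle. y: from thick to thin end, the way it is driven; z up. Its +x side, 16 mm from the origin, bears on the drawer front; the other side tapers 1 in 8.
- wedge_butt (a point): Centre of the wedge's thick end face, the spot to tap, 25 mm above the worktop; axes as the wedge. The wedge slides with a few newtons until the drawer front meets the fence, then jams within a few mm and stays by friction. It sits tight once taps of 20 to 35 N (mallet at 0.02 to 0.06 m/s) no longer advance it; 0.1 m/s is too hard.
- front: White drawer front, 90 x 240 x 22 mm, 450 g, lying loose and flat on the board between wedge and fence, long side along y. Origin: centre of its underside. Starts about 1 mm off the fence; its origin is at x = 20 mm of the board's frame when against it. Clamped: the wedge, left alone, bears on it with more than 12 N. Its edge is bruised when the wedge bears on it with more than 65 N.
- mallet: White mallet: head 90 mm long (y), 46 x 46 mm across, blue faces at both ends; wooden handle to -x, 24 mm wide (y), 30 mm high, from x = -23 to -172 mm, then a 34 mm wide, 46 mm high knob to x = -192 mm; 420 g. Lies level on the mat on head and knob, handle roughly towards the robot. Origin: centre of the head's underside; z up; the middle line of head and handle is 23 mm above it.
- mallet_grip (a point): On the middle line of the handle, 52 mm from the head's centre, near the centre of mass: where to hold the mallet, pads across the 24 mm width; axes as the mallet.
- mallet_head (a point): Centre of the mallet's head; the faces are 45 mm from it along +y and -y.
- mat: Fixed black rubber mat, 300 x 170 mm, 4 mm thick. Origin: centre of its underside; x along the long side. The mallet's head centre started about 70 mm from its centre along +x.
- claw_hammer: Steel claw hammer, lying on the worktop; a bystander, not for this job. Origin: underside.
- screwdriver: Screwdriver lying on the worktop, a bystander. Origin: underside.
- mug: Blue mug, 80 mm wide, 90 mm high, a bystander. Origin: centre of its underside.
- screw_jar: Glass jar with a steel cap, 68 mm wide, 90 mm high, a bystander. Origin: centre of its underside.
- plant: Green plant in a terracotta pot, 90 mm wide, 160 mm high, a bystander. Origin: centre of its underside.
- spare_wedge: Small green wedge, 20 x 70 x 16 mm, lying on the cramp board behind the cleat, a bystander. Origin: centre of its underside.
- bar_handle: Steel bar handle, 160 mm long, lying on the worktop, a bystander. Origin: underside, middle of the bar.
There are look-alikes about, which are no part of the job. Leave any green look-alike of the wedge alone.

How it is judged:
By the outcome, as a careful person would: the job done as asked, in the order asked, and still so for the second after the job is handed in, with the robot touching nothing.
It also fails if it takes over 48 s, if anything falls off the work surface, if the arm or the gripper's body presses on something with over 40 N, if the wrist force passes 120 N, or if a joint passes its speed limit or range.

## Working session

There is one attempt and no reset: what is moved stays moved. The work goes in short steps, Python scripts to look and compute and a tool call to move; the robot and the scene stay as the last step left them, time stands still between calls to the robot, and variables do not carry over. Pictures are saved under pics/ and viewed, at most 10 in all, crops included, and the job is handed in when it is done.

Besides the shell and the picture viewer there is one more tool, called after ">>>" as name(argument=value, ...) on one line, values as JSON. servo_tool: Moves the arm, as the interface text tells. Its arguments: {"type":"object","properties":{"moves":{"type":"string"},"hand":{"type":"number"},"force":{"type":"number"}},"required":["moves"]}

```bash
ls; mkdir -p pics; cat > h.py <<'E'
import numpy as np,cv2,pickle,os
from scipy.spatial.transform import Rotation as R
def cam(n):
    from bench import manip
    f=manip.grab_frame(n); pickle.dump(f,open(n+'.pkl','wb')); return f
def ray(f,uv):
    p=cv2.undistortPoints(np.float64(uv).reshape(-1,1,2),f['mtx'],np.array(f['distortion']))[:,0]
    V=f['view'];d=np.c_[p,np.ones(len(p))]@V[:3,:3]; o=-V[:3,:3].T@V[:3,3]
    return o,d
def onz(f,uv,z):
    o,d=ray(f,uv); return o+d*((z-o[2])/d[:,2])[:,None]
def cloud(f):
    h,w=f['depth'].shape; u,v=np.meshgrid(np.arange(w),np.arange(h))
    o,d=ray(f,np.stack([u,v],-1).reshape(-1,2)); return (o+d*f['depth'].reshape(-1,1)).reshape(h,w,3)
E
python3 - <<'E'
from h import *
from bench import manip
print(manip.observe(), manip.nose_length)
for n in('top','side'):
    f=cam(n); cv2.imwrite(f'pics/{n}0.png',f['image'][:,:,::-1]); print(f['view'],f['mtx'])
E
```

```text
pics
{'t': 0.0, 'joints': array([ 1.04629425,  0.60012548, -0.00255037,  1.60011024,  0.00186184,
        0.94291733, -0.0797737 ]), 'joint_vel': array([-0.00104069,  0.00094728,  0.00074417, -0.00048701,  0.00092466,
        0.00046537, -0.00112975]), 'joint_torque': array([ 1.18379496e-03, -7.76461029e+01,  1.56518105e+00, -2.58019924e+01,
        1.23618272e-02,  9.12494143e-03, -5.75018433e-06]), 'ee_pos': array([ 0.31370363, -0.65313351,  0.24942361]), 'tcp_rot': array([-3.06169922e+00, -6.97412044e-01,  8.28645088e-04]), 'contact_force': array([-0.12654701, -0.08757864,  0.4764964 ]), 'wrist_torque': array([0.02470067, 0.0598326 , 0.01949071]), 'gripper_force': 0.0, 'finger_gap': 0.08557604441777357} 0.019
[[ 0.00895547 -0.99995707 -0.00237901  0.07412435]
 [-0.99188259 -0.00858133 -0.12686718  0.54076688]
 [ 0.12684132  0.00349585 -0.99191686  1.63352798]
 [ 0.          0.          0.          1.        ]] [[610.62540105   0.         319.07145977]
 [  0.         610.62540105 238.10513969]
 [  0.           0.           1.        ]]
[[-0.88388169 -0.46769918  0.00326013  0.49659693]
 [-0.29349201  0.54920195 -0.78245745  0.15918166]
 [ 0.36416424 -0.69255664 -0.62269552  0.9785359 ]
 [ 0.          0.          0.          1.        ]] [[467.89343532   0.         327.23834825]
 [  0.         467.89343532 244.05975661]
 [  0.           0.           1.        ]]
```

View pics/top0.png

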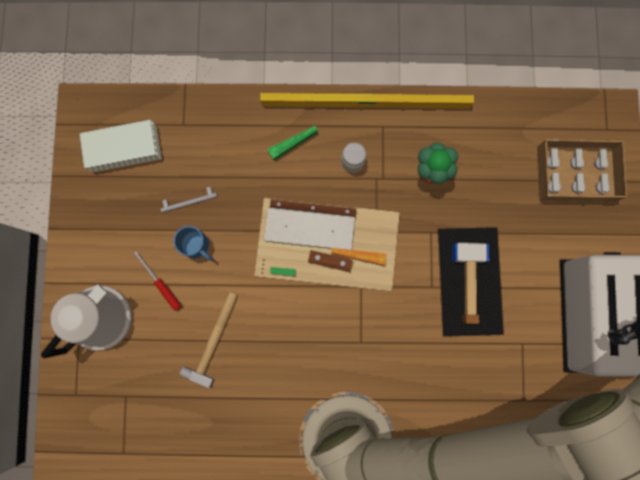

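View pics/side0.png

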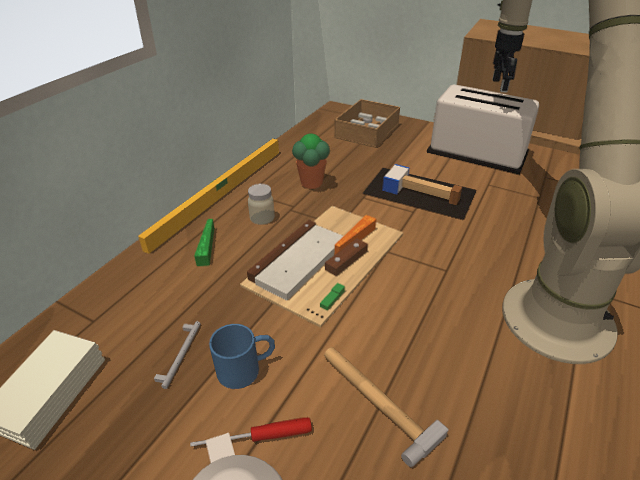

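The top view shows the wedge's butt at about (385,258), pointing left (+y), the mallet head at (472,252) with its handle towards the robot, and the front at (310,230). The side view agrees. Next I measure.

```bash
cat > meas.py <<'E'
from h import *
def rect(f,lo,hi,roi,z,name):
    x0,y0,x1,y1=roi; hsv=cv2.cvtColor(f['image'],cv2.COLOR_RGB2HSV); m=np.zeros(hsv.shape[:2],np.uint8)
    m[y0:y1,x0:x1]=cv2.inRange(hsv,lo,hi)[y0:y1,x0:x1]
    c=max(cv2.findContours(m,cv2.RETR_EXTERNAL,cv2.CHAIN_APPROX_NONE)[0],key=cv2.contourArea)
    P=onz(f,c[:,0],z)[:,:2]; (cx,cy),s,a=cv2.minAreaRect(np.float32(P*1000))
    b=cv2.boxPoints(((cx,cy),s,a)); print(name,cv2.contourArea(c),'c',np.round([cx,cy],1),'size',np.round(s,1),'ang',round(a,2),'box',np.round(b).tolist())
    return P,m
E
python3 - <<'E'
from meas import *
t=pickle.load(open('top.pkl','rb')); s=pickle.load(open('side.pkl','rb'))
rect(t,(5,180,150),(18,255,255),(320,235,400,275),.041,'wedge')
rect(t,(0,0,150),(180,60,255),(255,195,365,255),.031,'front')
rect(t,(0,0,0),(180,255,45),(430,220,510,340),.004,'mat')
rect(t,(0,0,140),(180,50,255),(450,235,495,265),.050,'mhead white')
rect(t,(105,120,60),(125,255,255),(445,235,495,270),.050,'blue')
rect(t,(8,70,100),(25,200,255),(455,262,490,316),.042,'handle')
rect(t,(12,60,150),(28,140,255),(250,195,405,295),.009,'board')
rect(s,(5,180,100),(18,255,255),(320,205,390,260),.041,'wedge side')
for f,n in((t,'top'),(s,'side')):
    C=cloud(f); im=f['image']
    hsv=cv2.cvtColor(im,cv2.COLOR_RGB2HSV)
    roi=(slice(235,275),slice(320,400)) if n=='top' else (slice(205,260),slice(320,390))
    m=cv2.inRange(hsv,(5,180,100),(18,255,255))[roi]>0; Q=C[roi][m]; 
    print(n,'wedge cloud',np.percentile(Q,[2,50,98],axis=0).round(4).tolist())
# crops
a=cv2.resize(t['image'][190:300,245:410],None,fx=4.5,fy=4.5,interpolation=cv2.INTER_NEAREST)
cv2.imwrite('pics/c1.png',a[:,:,::-1])
E
```

```text
wedge 317.0 c [491.3 -28.6] size [141.4  27.4] ang 83.32 box [[469.0, -97.0], [497.0, -100.0], [513.0, 40.0], [486.0, 43.0]]
front 2751.0 c [567.  106.7] size [241.3  91.1] ang 84.24 box [[510.0, -9.0], [600.0, -18.0], [624.0, 222.0], [534.0, 231.0]]
mat 5974.0 c [ 428.3 -339.5] size [293.  161.5] ang 1.85 box [[279.0, -263.0], [285.0, -425.0], [577.0, -415.0], [572.0, -254.0]]
mhead white 454.5 c [ 505.2 -335.2] size [46.2 77.2] ang 0.45 box [[482.0, -297.0], [482.0, -374.0], [529.0, -374.0], [528.0, -296.0]]
blue 63.5 c [ 506.2 -286.3] size [10.9 49.3] ang 88.91 box [[481.0, -291.0], [531.0, -292.0], [531.0, -281.0], [482.0, -280.0]]
handle 514.0 c [ 406.  -331.8] size [142.8  29.7] ang 0.34 box [[334.0, -317.0], [335.0, -347.0], [477.0, -346.0], [477.0, -317.0]]
board 6917.5 c [527.5  57.7] size [387.8 223.4] ang 84.51 box [[398.0, -125.0], [620.0, -146.0], [657.0, 240.0], [435.0, 261.0]]
wedge side 517.0 c [487.8 -12.2] size [175.4  46. ] ang 85.43 box [[458.0, -98.0], [504.0, -101.0], [518.0, 73.0], [472.0, 77.0]]
top wedge cloud [[0.4727, -0.0972, 0.0312], [0.4939, -0.0434, 0.04], [0.5066, 0.038, 0.047]]
side wedge cloud [[0.4748, -0.1013, 0.0113], [0.4957, -0.0377, 0.0377], [0.5167, 0.048, 0.0415]]
```

View pics/c1.png

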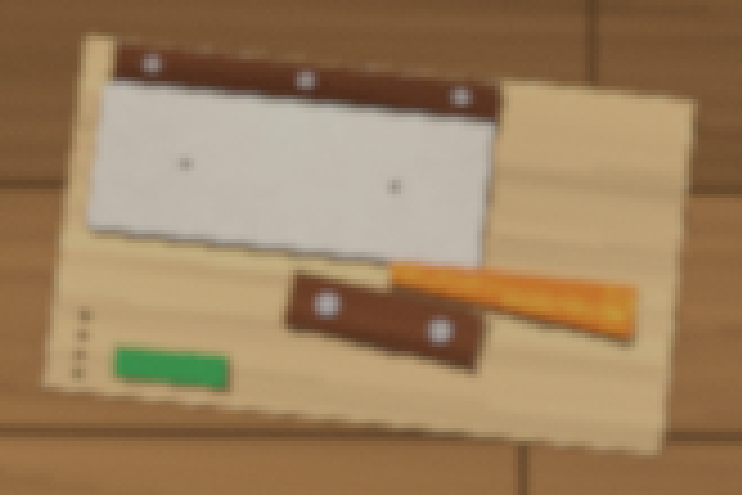

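>>> servo_tool(moves="0 0 0 0 0 6.3;0 0 0 0 0 6.3;0 0 0 0 0 6.3;0 0 0 0 0 6.3;0.29 -0.667 0 0 0 0;0.29 -0.667 0 0 0 0;0.29 -0.667 0 0 0 0;0.29 -0.667 0 0 0 0;0.29 -0.667 0 0 0 0;0.29 -0.667 0 0 0 0;0.29 -0.667 0 0 0 0;0.29 -0.667 0 0 0 0;0.29 -0.667 0 0 0 0;0.29 -0.667 0 0 0 0;0.29 -0.667 0 0 0 0;0.29 -0.667 0 0 0 0;0 0 0 0 0 0;0 0 0 0 0 0", hand=1)

```text
t: 1.6
ee_pos: [0.4513, -0.3305, 0.2501]
tcp_rot: [-3.141, -0.018, 0.0]
contact_force: [0.3, -0.7, 0.1]
finger_gap: 0.0853
gripper_force: 0.0
```

```bash
cat >> h.py <<'E'
def go(x,y,z,yaw):
    from bench import manip
    o=manip.observe(); r=R.from_rotvec(o['tcp_rot']); T=R.from_euler('z',yaw,degrees=True)*R.from_rotvec([np.pi,0,0])
    p=np.array([x,y,z])/1000-o['ee_pos']
    print('t',round(o['t'],2),'pos',(o['ee_pos']*1000).round(1),'yaw',np.degrees(np.arctan2(*r.as_matrix()[[1,0],0])).round(2),'F',o['contact_force'].round(1),'gap',round(o['finger_gap']*1000,1),'grip',round(o['gripper_force'],1))
    print('shift units',(r.inv().apply(p)/.04).round(3),'turn deg',np.degrees((r.inv()*T).as_rotvec()).round(2))
E
python3 - <<'E'
from h import *
go(453,-333,29,.4)
E
```

```text
t 1.6 pos [ 451.3 -330.5  250.1] yaw 0.66 F [ 0.3 -0.7  0.1] gap 85.3 grip 0.0
shift units [0.042 0.067 5.528] turn deg [-0.04  0.01  0.26]
```

>>> servo_tool(moves="0.04 0.065 0.7 0 0 0.26;0 0 0.8 0 0 0;0 0 0.8 0 0 0;0 0 0.8 0 0 0;0 0 0.8 0 0 0;0 0 0.7 0 0 0;0 0 0.5 0 0 0;0 0 0.38 0 0 0;0 0 0 0 0 0;0 0 0 0 0 0;0 0 0 0 0 0")

```text
t: 2.52
ee_pos: [0.4521, -0.3358, 0.0317]
tcp_rot: [3.141, 0.004, 0.001]
contact_force: [0.3, -0.0, 1.3]
finger_gap: 0.0854
gripper_force: 0.0
```

>>> servo_tool(moves="0 0 0 0 0 0;0 0 0 0 0 0;0 0 0 0 0 0;0 0 0 0 0 0;0 0 0 0 0 0;0 0 0 0 0 0;0 0 0 0 0 0;0 0 0 0 0 0;0 0 0 0 0 0;0 0 0 0 0 0;0 0 0 0 0 0;0 0 0 0 0 0", hand=0, force=110)

```text
t: 3.52
ee_pos: [0.4523, -0.3348, 0.0318]
tcp_rot: [3.141, 0.005, 0.001]
contact_force: [-1.8, 1.4, 9.6]
finger_gap: 0.0222
gripper_force: 108.8
```

```bash
python3 - <<'E'
from h import *
go(453,-333,31,.4)
from meas import *
t=cam('top');s=cam('side')
rect(t,(0,0,140),(180,50,255),(450,235,495,265),.050,'mhead white')
a=cv2.resize(s['image'][120:230,340:500],None,fx=4.5,fy=4.5); cv2.imwrite('pics/g.png',a[:,:,::-1])
E
```

```text
t 3.52 pos [ 452.3 -334.8   31.8] yaw 0.2 F [-1.8  1.4  9.6] gap 22.2 grip 108.8
shift units [ 0.018 -0.044  0.021] turn deg [ 0.01 -0.03 -0.2 ]
mhead white 333.5 c [ 504.5 -332.5] size [70.8 46.6] ang 88.88 box [[480.0, -367.0], [527.0, -368.0], [528.0, -298.0], [482.0, -297.0]]
```

View pics/g.png

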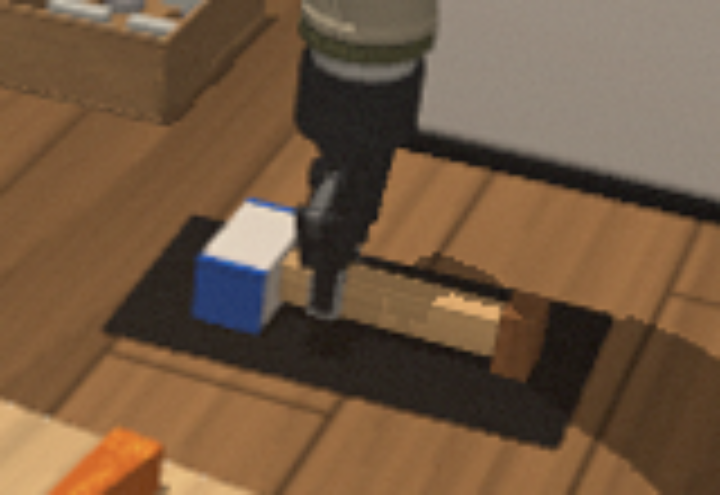

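>>> servo_tool(moves="0 0 -0.2 0 0 0;0 0 -0.4 0 0 0;0 0 -0.7 0 0 0;0 0 -0.7 0 0 0;0 -0.5 0 0 0 2.9;0 -0.7 0 0 0 2.9;-0.07 -0.7 0 0 0 0;-0.1 -0.7 0 0 0 0;-0.1 -0.6 0 0 0 0;-0.1 -0.4 0 0 0 0;0 0 0 0 0 0;0 0 0 0 0 0")

```text
t: 4.62
ee_pos: [0.4479, -0.1888, 0.1113]
tcp_rot: [-3.138, 0.15, 0.001]
contact_force: [-0.0, 0.5, -3.7]
finger_gap: 0.0224
gripper_force: 108.3
```

```bash
python3 - <<'E'
from h import *
go(424.4,-178.5,42,-5.6)
E
```

```text
t 4.62 pos [ 447.9 -188.8  111.3] yaw -5.47 F [-0.   0.5 -3.7] gap 22.4 grip 108.3
shift units [-0.608 -0.2    1.732] turn deg [-0.02  0.04  0.13]
```

>>> servo_tool(moves="-0.3 -0.1 0 0 0 0;-0.3 -0.1 0.2 0 0 0.13;0 0 0.5 0 0 0;0 0 0.5 0 0 0;0 0 0.4 0 0 0;0 0 0.12 0 0 0;0 0 0 0 0 0;0 0 0 0 0 0;0 0 0 0 0 0")

```text
t: 5.37
ee_pos: [0.4252, -0.1801, 0.043]
tcp_rot: [3.137, -0.158, 0.001]
contact_force: [0.9, 0.1, -3.6]
finger_gap: 0.0225
gripper_force: 108.2
```

```bash
python3 - <<'E'
from h import *
go(424.4,-178.5,42,-5.6)
s=cam('side');t=cam('top')
a=cv2.resize(s['image'][150:280,240:460],None,fx=3.6,fy=3.6); cv2.imwrite('pics/p.png',a[:,:,::-1])
E
```

```text
t 5.37 pos [ 425.2 -180.1   43. ] yaw -5.77 F [ 0.9  0.1 -3.6] gap 22.5 grip 108.2
shift units [-0.025 -0.038  0.024] turn deg [ 0.02 -0.05 -0.17]
```

View pics/p.png

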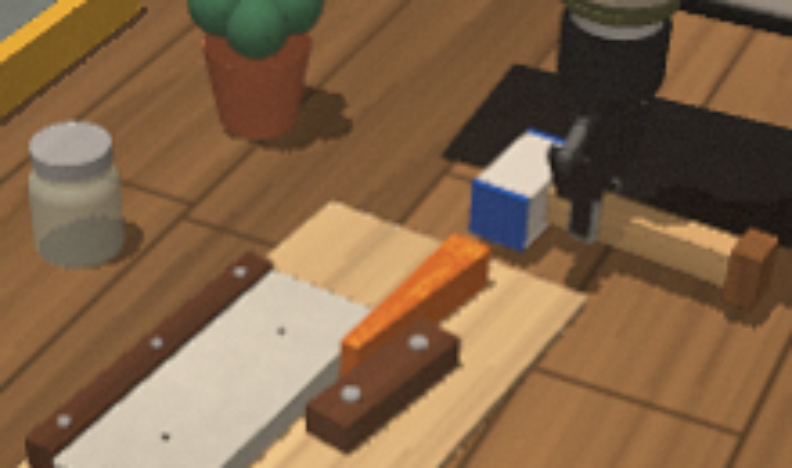

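>>> servo_tool(moves="0 -0.2 0.02 0 0 0;0 -0.3 0 0 0 0;0 -0.15 0 0 0 0;0 -0.09 0 0 0 0;0 -0.09 0 0 0 0;0 -0.09 0 0 0 0;0 -0.09 0 0 0 0;0 -0.09 0 0 0 0;0 -0.09 0 0 0 0;0 -0.09 0 0 0 0")

```text
t: 6.3
ee_pos: [0.4304, -0.1279, 0.0419]
tcp_rot: [3.138, -0.156, 0.001]
contact_force: [0.3, -0.0, -5.0]
finger_gap: 0.0223
gripper_force: 108.4
```

```bash
cat > look.py <<'E'
from meas import *
def wedge():
    s=cam('side'); t=cam('top')
    P,m=rect(t,(5,180,150),(18,255,255),(280,235,400,275),.041,'wedge')
    u=np.array([.0976,.9952]); c=np.array([.5275,.0577])
    q=(P-c)@u*1000+15; w=(P-c)@[u[1],-u[0]]*1000-15
    print('wedge butt y_board',np.percentile(q,3).round(1),'tip vis',q.max().round(1))
E
python3 - <<'E'
from h import *
go(424.4,-178.5,42,-5.6)
from look import *
wedge()
E
```

```text
t 6.3 pos [ 430.4 -127.9   41.9] yaw -5.71 F [ 0.3 -0.  -5. ] gap 22.3 grip 108.4
shift units [-0.023  1.274 -0.003] turn deg [ 0.   -0.05 -0.11]
wedge 270.5 c [493.3  -8.6] size [128.5  25.5] ang 84.45 box [[474.0, -71.0], [500.0, -74.0], [512.0, 54.0], [487.0, 57.0]]
wedge butt y_board -117.4 tip vis 9.9
```

>>> servo_tool(moves="0 0.2 0 0 0 0;0 0.2 0 0 0 0;0 0 0 0 0 0;0 -0.1 0 0 0 0;0 -0.1 0 0 0 0;0 -0.09 0 0 0 0;0 -0.09 0 0 0 0;0 -0.09 0 0 0 0;0 -0.09 0 0 0 0;0 -0.09 0 0 0 0;0 -0.09 0 0 0 0")

```text
t: 7.32
ee_pos: [0.4314, -0.1146, 0.0414]
tcp_rot: [3.138, -0.157, -0.0]
contact_force: [0.3, -0.7, -4.6]
finger_gap: 0.0225
gripper_force: 108.4
```

```bash
python3 - <<'E'
from h import *
go(424.4,-178.5,42,-5.6)
from look import *
wedge()
E
```

```text
t 7.32 pos [ 431.4 -114.6   41.4] yaw -5.72 F [ 0.3 -0.7 -4.6] gap 22.5 grip 108.4
shift units [-0.016  1.606 -0.014] turn deg [ 0.    0.01 -0.12]
wedge 208.5 c [499.5  14.4] size [109.7  22.9] ang 80.97 box [[480.0, -38.0], [502.0, -42.0], [519.0, 67.0], [497.0, 70.0]]
wedge butt y_board -84.8 tip vis 23.7
```

>>> servo_tool(moves="0 0.15 0 0 0 0;0 0.15 0 0 0 0;0 0 0 0 0 0;0 -0.09 0 0 0 0;0 -0.09 0 0 0 0;0 -0.09 0 0 0 0;0 -0.09 0 0 0 0;0 -0.09 0 0 0 0")

```text
t: 8.08
ee_pos: [0.4321, -0.1085, 0.0415]
tcp_rot: [-3.138, 0.156, 0.0]
contact_force: [-0.1, -0.6, -4.3]
finger_gap: 0.0222
gripper_force: 108.4
```

>>> servo_tool(moves="0 0.15 0 0 0 0;0 0.15 0 0 0 0;0 0 0 0 0 0;0 -0.09 0 0 0 0;0 -0.09 0 0 0 0;0 -0.09 0 0 0 0;0 -0.09 0 0 0 0;0 -0.09 0 0 0 0")

```text
t: 8.75
ee_pos: [0.4327, -0.1026, 0.0415]
tcp_rot: [3.138, -0.157, -0.0]
contact_force: [-0.8, -0.1, -4.4]
finger_gap: 0.0228
gripper_force: 108.5
```

>>> servo_tool(moves="0 0.15 0 0 0 0;0 0.15 0 0 0 0;0 0 0 0 0 0;0 -0.09 0 0 0 0;0 -0.09 0 0 0 0;0 -0.09 0 0 0 0;0 -0.09 0 0 0 0;0 -0.09 0 0 0 0")

```text
t: 9.42
ee_pos: [0.4336, -0.097, 0.0415]
tcp_rot: [3.137, -0.157, 0.001]
contact_force: [0.5, -3.3, -3.9]
finger_gap: 0.0223
gripper_force: 108.5
```

>>> servo_tool(moves="0 0.15 0 0 0 0;0 0.15 0 0 0 0;0 0 0 0 0 0;0 -0.09 0 0 0 0;0 -0.09 0 0 0 0;0 -0.09 0 0 0 0;0 -0.09 0 0 0 0;0 -0.09 0 0 0 0")

```text
t: 10.08
ee_pos: [0.4342, -0.0915, 0.0415]
tcp_rot: [3.136, -0.158, 0.001]
contact_force: [0.7, -4.1, -5.1]
finger_gap: 0.0222
gripper_force: 108.6
```

```bash
python3 - <<'E'
from h import *
go(424.4,-178.5,42,-5.6)
from look import *
wedge()
s=pickle.load(open('side.pkl','rb'))
a=cv2.resize(s['image'][180:310,220:440],None,fx=3.6,fy=3.6); cv2.imwrite('pics/q.png',a[:,:,::-1])
E
```

```text
t 10.08 pos [434.2 -91.5  41.5] yaw -5.79 F [ 0.7 -4.1 -5.1] gap 22.2 grip 108.6
shift units [-0.024  2.188 -0.009] turn deg [ 0.08 -0.06 -0.19]
wedge 119.0 c [505.9  53.2] size [77.2 17.7] ang 79.11 box [[490.0, 17.0], [507.0, 14.0], [522.0, 89.0], [505.0, 93.0]]
wedge butt y_board -29.3 tip vis 47.4
```

View pics/q.png

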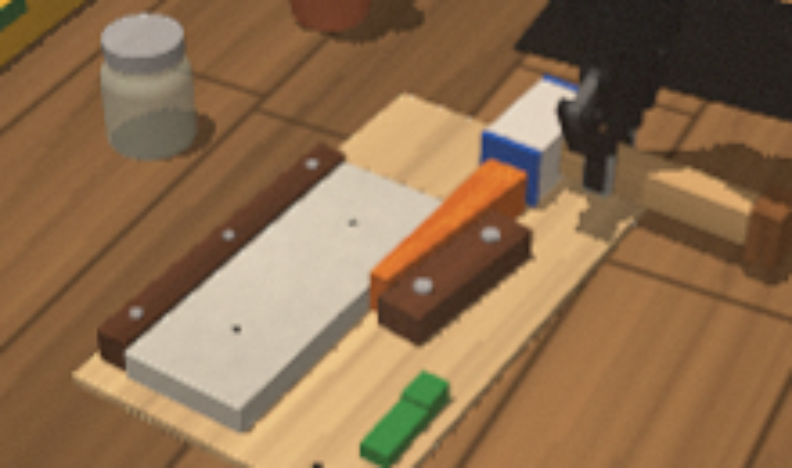

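>>> servo_tool(moves="0 0.15 0 0 0 0;0 0.15 0 0 0 0;0 0 0 0 0 0;0 -0.1 0 0 0 0;0 -0.1 0 0 0 0;0 -0.1 0 0 0 0;0 -0.1 0 0 0 0")

```text
t: 10.77
ee_pos: [0.4343, -0.0873, 0.0415]
tcp_rot: [3.137, -0.158, 0.001]
contact_force: [-0.3, -5.7, -4.0]
finger_gap: 0.0227
gripper_force: 108.7
```

>>> servo_tool(moves="0 0.15 0 0 0 0;0 0.15 0 0 0 0;0 0 0 0 0 0;0 -0.1 0 0 0 0;0 -0.1 0 0 0 0;0 -0.1 0 0 0 0;0 -0.1 0 0 0 0")

```text
t: 11.35
ee_pos: [0.4346, -0.0835, 0.0415]
tcp_rot: [3.136, -0.159, 0.001]
contact_force: [-8.4, -17.6, -1.4]
finger_gap: 0.0222
gripper_force: 109.5
```

>>> servo_tool(moves="0 0.15 0 0 0 0;0 0.15 0 0 0 0;0 0 0 0 0 0;0 -0.1 0 0 0 0;0 -0.1 0 0 0 0;0 -0.1 0 0 0 0;0 -0.03 0 0 0 0")

```text
t: 11.93
ee_pos: [0.4343, -0.0835, 0.0415]
tcp_rot: [3.134, -0.161, 0.001]
contact_force: [-3.8, -11.3, -2.5]
finger_gap: 0.0221
gripper_force: 109.6
```

>>> servo_tool(moves="0 0.15 0 0 0 0;0 0.15 0 0 0 0;0 0 0 0 0 0;0 -0.1 0 0 0 0;0 -0.1 0 0 0 0;0 -0.1 0 0 0 0;0 -0.08 0 0 0 0;0 0 0 0 0 0")

```text
t: 12.6
ee_pos: [0.4341, -0.0829, 0.0416]
tcp_rot: [3.129, -0.168, 0.002]
contact_force: [-4.5, -17.9, -1.6]
finger_gap: 0.0223
gripper_force: 110.0
```

>>> servo_tool(moves="0 0.15 0 0 0 0;0 0.15 0 0 0 0;0 0.05 0 0 0 0;0 -0.11 0 0 0 0;0 -0.11 0 0 0 0;0 -0.11 0 0 0 0;0 -0.11 0 0 0 0;0 -0.02 0 0 0 0")

```text
t: 13.27
ee_pos: [0.4338, -0.082, 0.0418]
tcp_rot: [3.123, -0.177, 0.003]
contact_force: [-10.3, -32.4, 1.6]
finger_gap: 0.0222
gripper_force: 111.5
```

>>> servo_tool(moves="0 0.2 0 0 0 0;0 0.2 0 0 0 0;0 0 0 0 0 0;0 -0.1 0 0 0 0;0 -0.1 0 0 0 0;0 -0.1 0 0 0 0;0 -0.1 0 0 0 0")

```text
t: 13.85
ee_pos: [0.4337, -0.0818, 0.0417]
tcp_rot: [3.123, -0.176, 0.003]
contact_force: [-13.7, -42.0, 2.7]
finger_gap: 0.0223
gripper_force: 112.8
```

>>> servo_tool(moves="0 0.2 0 0 0 0;0 0.2 0 0 0 0;0 0 0 0 0 0;0 0 0 0 0 0;0 -0.1 0 0 0 0;0 -0.1 0 0 0 0;0 -0.1 0 0 0 0;0 -0.1 0 0 0 0;0 0 0 0 0 0")

```text
t: 14.6
ee_pos: [0.4338, -0.082, 0.0418]
tcp_rot: [3.123, -0.177, 0.004]
contact_force: [-9.3, -31.3, 0.9]
finger_gap: 0.0227
gripper_force: 112.1
```

>>> servo_tool(moves="0 0.2 0 0 0 0;0 0.4 0 0 0 0;0 0.5 -0.1 0 0 0;0 0.4 -0.4 0 0 0;0 0.4 -0.7 0 0 0;0 0.5 -0.6 0 0 0;0.1 0.8 0 0 0 -2.9;0.1 0.8 0 0 0 -2.9;0 0.8 0 0 0 0;0 0.8 0 0 0 0;0 0.4 0 0 0 0;0 0 0 0 0 0;0 0 0 0 0 0")

```text
t: 15.68
ee_pos: [0.4293, -0.3139, 0.1132]
tcp_rot: [-3.141, -0.001, 0.0]
contact_force: [-0.5, -0.1, -4.5]
finger_gap: 0.0224
gripper_force: 110.8
```

```bash
python3 - <<'E'
from h import *
go(452.5,-334.8,33,.2)
from look import *
wedge()
t=pickle.load(open('top.pkl','rb'))
rect(t,(0,0,150),(180,60,255),(255,195,365,255),.031,'front')
rect(t,(0,0,140),(180,50,255),(430,210,500,265),.120,'mhead white')
rect(t,(8,70,100),(25,200,255),(440,255,500,320),.112,'handle')
s=pickle.load(open('side.pkl','rb'))
a=cv2.resize(s['image'][90:320,220:520],None,fx=2.6,fy=2.6); cv2.imwrite('pics/r.png',a[:,:,::-1])
E
```

```text
t 15.68 pos [ 429.3 -313.9  113.2] yaw 0.04 F [-0.5 -0.1 -4.5] gap 22.4 grip 110.8
shift units [0.58  0.524 2.003] turn deg [-0.06  0.02 -0.16]
wedge 290.0 c [499.   28.3] size [141.9  27.4] ang 83.32 box [[477.0, -41.0], [504.0, -44.0], [521.0, 97.0], [494.0, 100.0]]
wedge butt y_board -86.8 tip vis 53.7
front 2695.5 c [568.9 107.5] size [241.3  90.7] ang 84.11 box [[511.0, -8.0], [602.0, -17.0], [626.0, 223.0], [536.0, 232.0]]
mhead white 297.5 c [ 488.  -313.7] size [75.5 36.5] ang 88.91 box [[469.0, -351.0], [506.0, -352.0], [507.0, -276.0], [470.0, -276.0]]
handle 0.0 c [ 329.3 -326.5] size [0. 0.] ang 0.0 box [[329.0, -327.0], [329.0, -327.0], [329.0, -327.0], [329.0, -327.0]]
```

View pics/r.png

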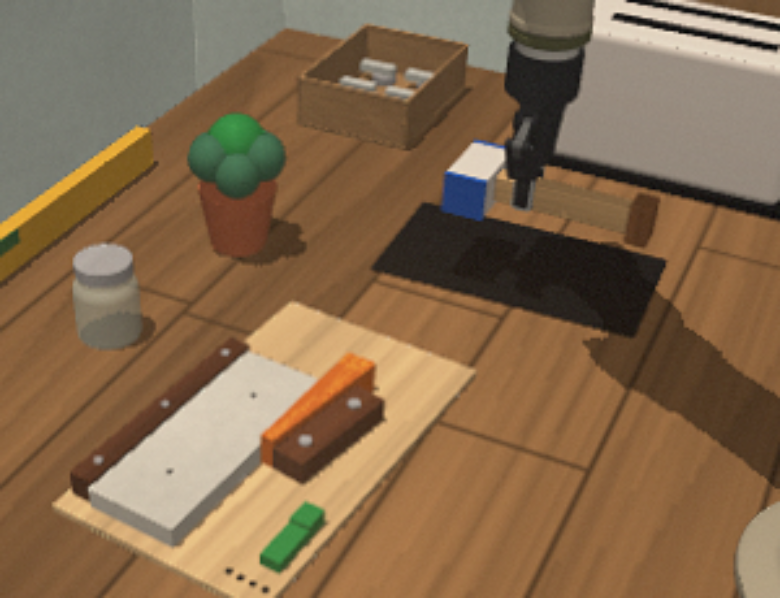

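>>> servo_tool(moves="0.3 0.3 0 0 0 0;0.28 0.22 0.2 0 0 0;0 0 0.5 0 0 0;0 0 0.6 0 0 0;0 0 0.4 0 0 0;0 0 0.2 0 0 0;0 0 0 0 0 0;0 0 0 0 0 0;0 0 0 0 0 0")

```text
t: 16.53
ee_pos: [0.4529, -0.335, 0.0383]
tcp_rot: [3.141, 0.003, 0.001]
contact_force: [-0.3, 0.1, -3.1]
finger_gap: 0.0222
gripper_force: 110.8
```

```bash
python3 - <<'E'
from h import *
go(452.5,-334.8,31.8,.2)
E
```

```text
t 16.53 pos [ 452.9 -335.    38.3] yaw 0.09 F [-0.3  0.1 -3.1] gap 22.2 grip 110.8
shift units [-0.009 -0.006  0.163] turn deg [ 0.02 -0.04 -0.11]
```

>>> servo_tool(moves="0 0 0.05 0 0 0;0 0 0.04 0 0 0;0 0 0.03 0 0 0;0 0 0.02 0 0 0;0 0 0 0 0 0;0 0 0 0 0 0;0 0 0 0 0 0")

```text
t: 17.12
ee_pos: [0.4525, -0.3352, 0.0319]
tcp_rot: [3.142, 0.002, 0.0]
contact_force: [0.4, 0.6, -3.0]
finger_gap: 0.0221
gripper_force: 111.0
```

>>> servo_tool(moves="0 0 0.015 0 0 0;0 0 0.015 0 0 0;0 0 0 0 0 0;0 0 0 0 0 0")

```text
t: 17.45
ee_pos: [0.4525, -0.3353, 0.0318]
tcp_rot: [-3.141, -0.001, -0.002]
contact_force: [-1.8, 2.3, 13.3]
finger_gap: 0.0223
gripper_force: 113.4
```

Contact with the mat at the original height; release slowly.

>>> servo_tool(moves="0 0 -0.015 0 0 0;0 0 0 0 0 0;0 0 0 0 0 0", force=20)

```text
t: 17.7
ee_pos: [0.4525, -0.3352, 0.0318]
tcp_rot: [-3.142, -0.002, -0.001]
contact_force: [-1.8, 1.1, 8.9]
finger_gap: 0.0222
gripper_force: 112.5
```

>>> servo_tool(moves="0 0 0 0 0 0;0 0 0 0 0 0;0 0 0 0 0 0;0 0 0 0 0 0;0 0 0 0 0 0;0 0 0 0 0 0;0 0 0 0 0 0;0 0 0 0 0 0;0 0 0 0 0 0;0 0 0 0 0 0", hand=1)

```text
t: 18.53
ee_pos: [0.4525, -0.3352, 0.0313]
tcp_rot: [3.142, 0.002, -0.0]
contact_force: [-0.9, -0.1, 0.1]
finger_gap: 0.0855
gripper_force: 0.0
```

>>> servo_tool(moves="0 0 -0.2 0 0 0;0 0 -0.4 0 0 0;0 0 -0.6 0 0 0;0 0 -0.8 0 0 0;0 0 -0.8 0 0 0;0 0 -0.8 0 0 0;0 0 -0.8 0 0 0;0 0 -0.6 0 0 0;0 0 -0.3 0 0 0;-0.3 0.7 0 0 0 0;-0.3 0.7 0 0 0 0;-0.3 0.7 0 0 0 0;-0.3 0.7 0 0 0 0;0 0 0 0 0 0;0 0 0 0 0 0;0 0 0 0 0 0")

```text
t: 19.87
ee_pos: [0.4044, -0.4466, 0.2428]
tcp_rot: [-3.14, -0.001, 0.001]
contact_force: [0.3, 0.6, -0.5]
finger_gap: 0.0853
gripper_force: 0.0
```

```bash
python3 - <<'E'
from h import *
go(452.5,-334.8,31.8,.2)
from look import *
wedge()
t=pickle.load(open('top.pkl','rb'))
rect(t,(0,0,150),(180,60,255),(255,195,365,255),.031,'front')
rect(t,(0,0,140),(180,50,255),(430,210,500,265),.050,'mhead white')
cv2.imwrite('pics/end.png',t['image'][:,:,::-1])
E
```

```text
t 19.87 pos [ 404.4 -446.6  242.8] yaw 0.05 F [ 0.3  0.6 -0.5] gap 85.3 grip 0.0
shift units [ 1.207 -2.788  5.277] turn deg [-0.07  0.03 -0.15]
wedge 292.5 c [505.9  26.7] size [142.7  27.2] ang 77.1 box [[477.0, -40.0], [503.0, -46.0], [535.0, 93.0], [509.0, 99.0]]
wedge butt y_board -86.5 tip vis 53.7
front 2706.0 c [568.7 107.5] size [241.3  90.7] ang 84.05 box [[511.0, -8.0], [601.0, -17.0], [626.0, 223.0], [536.0, 232.0]]
mhead white 457.0 c [ 505.2 -335.3] size [46.2 77.2] ang 0.45 box [[482.0, -297.0], [482.0, -374.0], [529.0, -374.0], [528.0, -296.0]]
```

View pics/end.png

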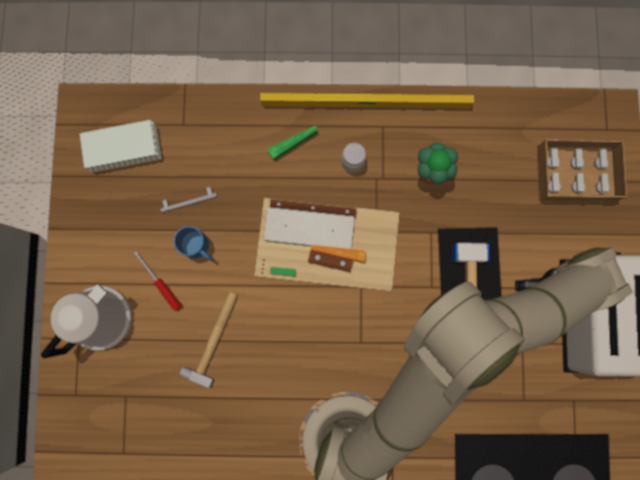

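The mallet is back on its mat with the head at (472,252). The wedge is in, with its butt at about (365,256), and everything else is where it was.

```bash
python3 -c "
from bench import manip
print(manip.finish_job())"
```

```text
the job is handed in; nothing more can be done
None
```

The wedge is in about 56 mm and no longer advances, the drawer front is up against the fence, and the mallet is back in its place on the mat; I handed the job in at about 20 s. One of the last taps read about 44 N, above the 20–35 N range, and I did not measure the wedge's bearing force on the front directly.

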